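# Set the marking fence and lay in the leg blank

## Robot

A 6-joint arm with a two-finger parallel gripper is mounted at the origin on the work surface. World frame = base frame: x ahead of the robot, y to its left, z up, the work surface at z = 0. Lengths are in m, angles in rad, forces in N, time in s.
With the tool pointing down it reaches from about 0.375 to 0.9 m from the base axis. Payload 3.1 kg.
Tool frame: the origin (TCP) lies on the centre line of the jaws, within the pads' length; the fingertips stand 22 mm ahead of it and the grasp point (between the pads) lies 3 mm ahead of it; z points along the fingers, x is the direction in which the jaws open and shut, and the axes are right-handed (so a half turn about z gives the same grasp; the last joint's range is limited). The gripper opens to 87 mm and grips with 3 to 60 N. Pads are 19 mm wide; open, the fingers measure 117 mm over their backs; the gripper's body (75 mm by 190 mm) begins 51 mm behind the grasp point.
Start: joints at [-1.331, 0.527, 1.433, -0, 1.181, -0.178], TCP at [0.254, -0.571, 0.245] pointing down, gripper open.
Joint ranges: [-3.08, 3.08], [-0.75, 2.2], [0.22, 2.44], [-1.43, 4.57], [0, 2.65], [-2.85, 2.85]. Speed limits (rad/s): [2.79, 2.79, 3.14, 3.14, 3.14, 3.14].

## Interface

Orientations are given as a unit quaternion [x, y, z, w].
In Python, from rig import robot, camera, order gives the robot as it stands.
- The arm moves only by the shell command python3 -m pendant 'ROWS' [OPENING] [FORCE]. ROWS is JSON, a list of rows, each a list of 2 entries, a list of its own where there are three numbers: the shift along the tool's x, y, z in mm, then the turn about the tool's z in degrees. A call has 1 to 8 rows; each row shifts and turns the commanded pose from where the row before left it, along the tool's axes as they then stand; what a row does not reach is not made up. A row lasts 1/8 s, in which the tool goes at most 62.5 mm and 10.7 degrees, less where a joint would pass 70% of its speed; a pose out of reach is approached as far as the arm can. A call with a gripper value outside its range is refused whole. OPENING is the finger opening in mm, from 0 to 87, set as the call begins (- or left out, the last holds). The fingers move at their own pace and stop on an object; FORCE is the grip in N (left out, the last holds). Time passes only in rows, so rows that do not move let the fingers close. It gives the time, the measured TCP pose, the force and the opening at its end, in the units of the state.
- robot.get_obs(): the state, without advancing time (a new reading comes with each control period).
- camera(name): name is "scene" or "top"; returns a dict with "pixels" (400x640x3 uint8, blue, green, red), "mtx" (3x3 intrinsics, pixels), "R" (3x3) and "t" (3): a world point X has camera coordinates R X + t. Camera axes: x right, y down, z forward; pixel columns grow to the right and rows downward; lengths in m; the calibration is good to about 2 mm. A picture is of the moment at which its call begins. There is no depth.
- order.hand_in(): hands the job in, once; it reports no verdict.
The state is a dict: "time": time; "q": joint angles; "joint_velocities": joint speeds; "joint_torque": joint torques, N m; "position": TCP position; "tool_rot": TCP orientation; "ft_force": force on the tool from outside, world axes, zero at the start; "moment": the same for the moment, N m; "grip_width": finger opening in m.
Only numpy, scipy, OpenCV 4.12 (cv2) and the standard library are available. Lean on these libraries where they do the work, as an engineer would, in place of code of your own. Each camera call takes 0.05 s, during which the arm holds its last target. There are 200 camera calls.

## Task

Set up the marking fence for the next leg: first put the loose offcut from the fence's trough in the green scrap tray. Then slide the stop with the blue grip along its track until the black line on the stop is in line with the white line on the red pointer, and after that lay the leg blank flat in the trough, on the robot's left of the stop, with its end against the stop and the stop still on the pointer. Leave the oil can, the wax jar and the chisel in front of the fence where they are.

Things in the scene. Friction and masses are not known exactly. Their poses are not given: they have to be found in the camera images.
- fence: Fixed plywood marking fence, 360 mm long, turned by up to 0.2 rad. Origin on the table at the foot of its slope, mid-length; x points away from the robot, y along the trough to the robot's left, z up. The back is 77 mm high.
- trough (a point): Middle of the trough floor, at x=-21, z=12 mm of the fence, axes as the fence. The trough runs along y, 42 mm wide (x=-42 to 0), between a front lip (12 mm thick, top 22 mm above the table) and a kerb (top at 20 mm); end blocks at y=+-170 mm. From the kerb's top the sloping face rises away from the robot.
- track (a point): Middle of the stop's track, on the fence's sloping face, which rises away from the robot at 30 degrees from x=0, z=20 to x=100, z=77 mm. The track runs along the fence's y. Axes as the fence (not tilted).
- guard_edge (a point): Middle of the lower front edge (red) of the fixed clear guard sheet that overhangs the track along all its length, x=61 to 122 mm of the fence, underside 147 mm above the table; posts at x=115, y=+-172 mm. A gripper pointing straight down at the blue grip hits it: tilt the tool about 30 degrees, square to the sloping face, its body towards the robot. Axes as the fence.
- stop_grip (a point): Where to grip the stop: middle of the blue grip block, 18 mm below its top end. It is 16 mm thick along the fence's y (pinch across this), 24 mm up the slope, and stands square to the 30 degree face; the 50 mm wide carriage under it is 24 mm below this point. Axes as the fence. The stop slides along the fence's y only, -140 to +140 mm, about 7 N friction, and stays where left.
- stop_line (a point): Front end of the black line on top of the stop's paddle, at its middle. The paddle is an aluminium plate on the stop, standing in the trough, 14 mm thick along y, 36 mm wide, top 51 mm above the table; its middle has the same y as the grip. The stop starts 80 mm or more to the left (+y) of the pointer. Axes as the fence.
- stop_face (a point): Middle of the paddle's left (+y) face, against which the blank's end goes; 7 mm from the black line along y. Axes as the fence.
- pointer: Red pointer block fixed on the front of the lip, 14 mm along the fence's y, 12 mm deep, 28 mm tall, white line across its top at its middle. Origin at its underside, in the middle; axes as the fence. It marks where the stop's line must come.
- offcut: Loose beech offcut in the trough, 30 mm (x) by 40 mm (y) by 45 mm tall, 40 g, origin at the middle of its underside. It lies to the right (-y) of the stop, usually in its way, always to be cleared.
- blank: Loose brown leg blank, 150 mm long (its x), 30 mm wide (y), 45 mm tall (z), about 140 g, origin at the middle of its underside; starts lying on the table on one side of the fence, at any heading.
- scrap_tray: Green open tray, 120 x 120 mm, 40 mm tall, walls and floor 5 mm, 1 kg, standing on the table on the other side of the fence from the blank. Origin at the middle of its underside.
- oil_can: Small red-labelled can, 42 mm diameter, 75 mm tall, standing between robot and fence. Origin at its underside. Leave alone.
- wax_jar: Amber jar with black lid, 44 mm diameter, 60 mm tall, standing between robot and fence. Origin at its underside. Leave alone.
- chisel: Wood-handled chisel lying flat, 200 mm long, 22 mm high, between robot and fence. Origin at its underside. Leave alone.
Things that resemble listed ones, but are neither listed nor needed, are in the scene too. There is more than one size of the blank; the one meant has the size given above. There is more than one size of the offcut; the one meant has the size given above.

How it is judged:
On the way, in this order (a step that is already met when the one before it is completed fails the run):
1. the offcut lies in the scrap tray, let go (x of offcut in the frame of scrap_tray between -0.055 and 0.055 m and y of offcut in the frame of scrap_tray between -0.055 and 0.055 m and z of offcut in the frame of scrap_tray below 0.05 m and contact force between offcut and the fingers below 0.05 N), for 0.2 s.
2. the stop's line is within 4 mm of the pointer's line (y of stop_line in the frame of pointer between -0.004 and 0.004 m), for 0.2 s.
3. the blank lies in the trough, end against the stop (y of blank in the frame of stop_face between 0.072 and 0.079 m and x of blank in the frame of fence between -0.032 and -0.01 m and z of blank in the frame of fence between 0.007 and 0.017 m and angle between blank's own z axis and vertical below 0.08 rad and angle between the x axis of blank and the y axis of fence, either way round below 0.09 rad), for 0.2 s.
At the end, for the whole second after the job is handed in: The offcut is at rest in the scrap tray; the stop's line is within 4 mm of the pointer's line along the fence; the blank rests on the trough floor, upright and in line with the fence (within 5 degrees), left of the stop with no more than 4 mm between its end and the stop (all of step 1 and all of step 2 and all of step 3 and linear speed of each of blank, offcut below 0.02 m/s); the robot touches nothing.
It fails at once if the oil_can or wax_jar is knocked over or moved more than 30 mm (distance of any of oil_can, wax_jar from where it was at the start of the episode above 0.03 m or angle between any of oil_can, wax_jar's own z axis and vertical above 0.5 rad).
It fails at once if the chisel is knocked over or moved more than 30 mm (distance of chisel from where it was at the start of the episode above 0.03 m or angle between chisel's own z axis and vertical above 0.5 rad).
It also fails if it takes over 72 s, if anything falls off the work surface, if the arm or the gripper's body presses on something with over 40 N, if the wrist force passes 120 N, or if a joint passes its speed limit or range.

## Working session

There is one attempt and no reset: what is moved stays moved. The work goes in short steps, Python scripts to look and compute and a shell command to move; the robot and the scene stay as the last step left them, time stands still between calls to the robot, and variables do not carry over. Pictures are saved under pics/ and viewed, about 8 in all and at most 12, crops included, and the job is handed in when it is done.

```bash
ls; mkdir -p pics; python3 - <<'E'
from rig import robot,camera
import cv2,numpy as np
o=robot.get_obs();print(o)
for n in("scene","top"):
    c=camera(n);cv2.imwrite(f"pics/{n}0.png",c["pixels"]);print(n,c["mtx"].tolist(),c["R"].tolist(),c["t"].tolist())
E
```

```text
pics
{'time': 0.0, 'q': array([-1.33147045e+00,  5.28485744e-01,  1.43390093e+00, -1.21069978e-05,
        1.18136436e+00, -1.78464345e-01]), 'joint_velocities': array([-0.0019637 ,  0.00017707, -0.00056654, -0.0007671 , -0.00083244,
       -0.00025169]), 'joint_torque': array([-1.89152120e-04, -4.40044320e+01, -1.76590133e+01,  6.33050082e-02,
        5.81241434e-02, -1.53144997e-04]), 'position': array([ 0.25346954, -0.57055305,  0.24355998]), 'tool_rot': array([ 8.38374709e-01, -5.45093279e-01, -7.89801666e-04, -7.35452589e-04]), 'ft_force': array([ 0.06444994,  0.93210045, -0.69896624]), 'moment': array([0.01501863, 0.0016608 , 0.02767898]), 'grip_width': 0.08662411305229258}
scene [[421.0509306959656, 0.0, 314.0806878037195], [0.0, 421.0509306959656, 198.8291377286265], [0.0, 0.0, 1.0]] [[0.8630860666055561, 0.5049921880812299, -0.008082797058036138], [0.3614866409337112, -0.6288379556099314, -0.6883968579320973], [-0.35271780513295864, 0.5912239132183792, -0.7252892074069041]] [-0.41145323197457756, -0.10069002239554206, 1.359269523299521]
top [[445.4083398117615, 0.0, 315.60801636639906], [0.0, 445.4083398117615, 202.6322064471306], [0.0, 0.0, 1.0]] [[-0.006006362499688081, -0.9999713407307491, -0.00460883137795182], [-0.985181214194765, 0.006707434545632381, -0.1713854880657751], [0.1714114897177264, 0.0035111307244404836, -0.9851932669044109]] [0.007115618514516557, 0.47764073599693857, 1.2904789708548212]
```

View pics/scene0.png

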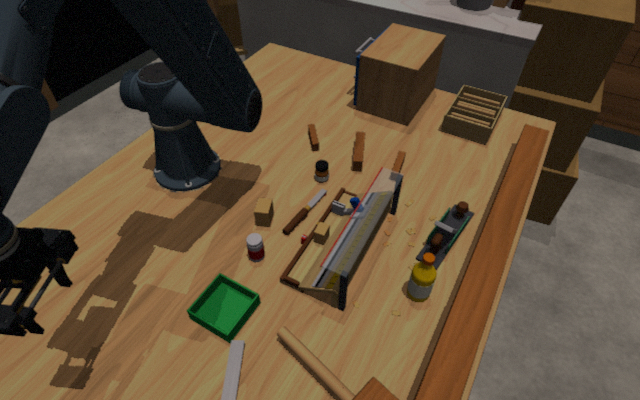

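View pics/top0.png

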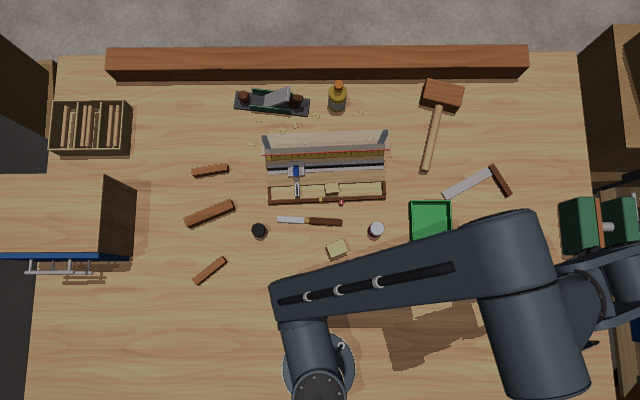

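Scene view: fence in the middle (about 340,230), stop's blue grip at (354,203), offcut at (321,232), tray at (225,305). Top view: grip (296,171), offcut (331,188), pointer (341,203), tray (430,220), blank candidates (210,170), (209,213) and (209,270). Next, enlarged crops.

```bash
cat >h.py <<'E'
import numpy as np,cv2
from rig import robot,camera
from scipy.spatial.transform import Rotation as Ro
def cast(c,uv,z):
    d=c["R"].T@np.linalg.inv(c["mtx"])@np.array([uv[0],uv[1],1.]);o=-c["R"].T@c["t"]
    return o+d*(z-o[2])/d[2]
def tri(c1,p1,c2,p2):
    A=[];b=[]
    for c,p in((c1,p1),(c2,p2)):
        d=c["R"].T@np.linalg.inv(c["mtx"])@np.array([p[0],p[1],1.]);d/=np.linalg.norm(d)
        P=np.eye(3)-np.outer(d,d);A.append(P);b.append(P@(-c["R"].T@c["t"]))
    return np.linalg.lstsq(np.vstack(A),np.hstack(b),rcond=None)[0]
def proj(c,X):
    p=c["mtx"]@(c["R"]@np.array(X)+c["t"]);return p[:2]/p[2]
def crop(c,x0,y0,x1,y1,s,name):
    im=cv2.resize(c["pixels"][y0:y1,x0:x1],None,fx=s,fy=s,interpolation=cv2.INTER_CUBIC)
    cv2.imwrite("pics/"+name,im)
def blob(c,lo,hi,roi):
    x0,y0,x1,y1=roi;h=cv2.cvtColor(c["pixels"],cv2.COLOR_BGR2HSV)[y0:y1,x0:x1]
    m=cv2.inRange(h,np.array(lo),np.array(hi));n,l,s,ce=cv2.connectedComponentsWithStats(m)
    i=1+np.argmax(s[1:,4]);cs=cv2.findContours((l==i).astype(np.uint8),0,1)[0]
    r=cv2.minAreaRect(cs[0]);return ce[i]+[x0,y0],s[i],(np.array(r[0])+[x0,y0],r[1],r[2])
E
python3 - <<'E'
from h import *
c=camera("top");crop(c,255,120,455,260,4,"t1.png")
crop(camera("scene"),270,160,410,310,4,"s1.png")
crop(c,170,145,250,295,4,"t2.png")
E
```

```text
(no output)
```

View pics/t1.png

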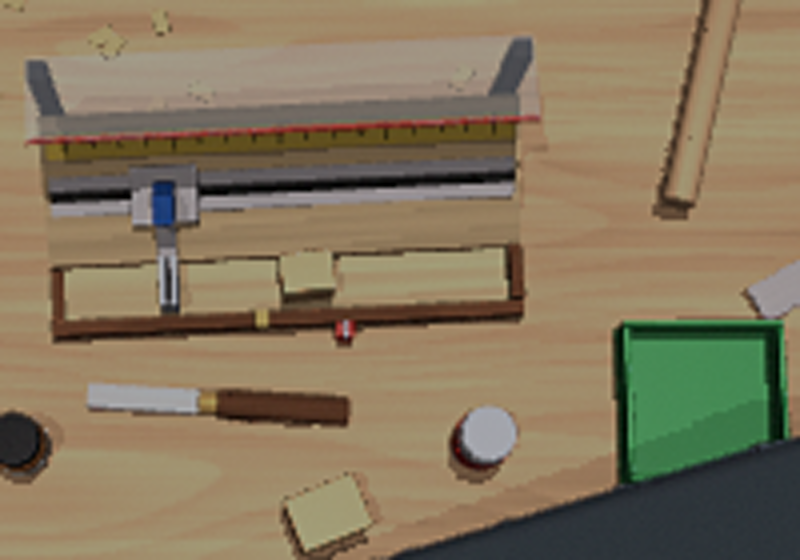

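View pics/s1.png

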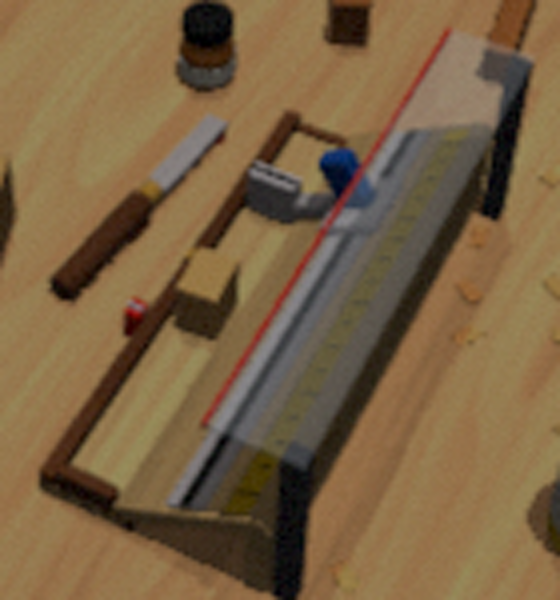

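View pics/t2.png

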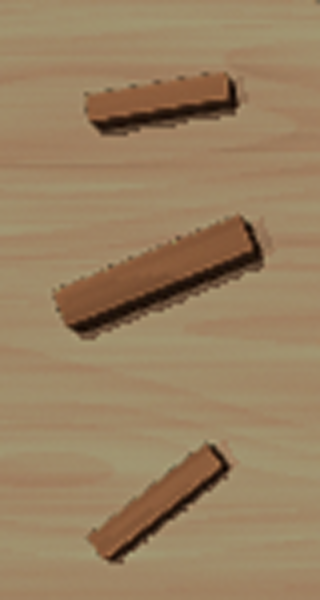

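Enlarged: in t1 the offcut's top is around (308,270), pointer line (346,331), black line (168,285), blue grip (163,203) and tray top edge (622,325)–(783,322). The s1 crop shows the same features. In t2 the long blank is the middle one, corners (52,292), (240,215), (252,245) and (75,325). Now positions.

```bash
python3 - <<'E'
from h import *
np.set_printoptions(precision=4,suppress=True)
t=camera("top");s=camera("scene")
T=lambda u,v:(255+u/4,120+v/4);S=lambda u,v:(270+u/4,160+v/4);B=lambda u,v:(170+u/4,145+v/4)
L=tri(t,T(27,142),s,S(450,30));R=tri(t,T(540,118),s,S(205,422));print("guard",L,R)
L,R=[cast(t,T(*p),.147) for p in((27,142),(540,118))];d=L-R;print("guardplane",L,R,np.linalg.norm(d),"yaw",np.arctan2(-d[0],d[1]))
yaw=np.arctan2(-d[0],d[1])
A,Bq=cast(t,T(52,268),.022),cast(t,T(520,245),.022);d=A-Bq;print("trough far edge",A,Bq,np.linalg.norm(d),np.arctan2(-d[0],d[1]))
b1,b2=blob(t,(105,120,40),(130,255,255),(280,155,310,185)),blob(s,(105,120,40),(130,255,255),(335,185,375,225))
print("blue",b1[0],b1[1],b2[0],b2[1],tri(t,b1[0],s,b2[0]))
r1,r2=blob(t,(0,120,90),(8,255,255),(333,195,350,210)),blob(s,(0,120,90),(8,255,255),(295,230,312,246))
print("red",r1[0],r1[1],r2[0],r2[1],tri(t,r1[0],s,r2[0]))
g1,g2=blob(t,(50,80,30),(85,255,255),(400,190,460,240)),blob(s,(50,80,30),(85,255,255),(180,265,270,345))
print("tray",g1,g2); 
for p in g2[2:]: 
    q=cv2.boxPoints((tuple(p[0]),p[1],p[2])); print(q,[cast(s,x,.04)[:2] for x in q])
print("tray TL TR",cast(t,T(617,325),.04),cast(t,T(783,322),.04))
print("offcut",[cast(t,T(*p),.057)[:2] for p in((283,252),(332,248),(335,287),(285,295))],cast(t,T(308,270),.057))
print("line far/near",cast(t,T(168,250),.051),cast(t,T(169,303),.051),"pointer",cast(t,T(346,331),.028), tri(t,T(346,331),s,S(135,306)))
q=[cast(t,B(*p),.045) for p in((52,292),(240,215),(252,245),(75,325))];print("blank",q,np.mean(q,0));d=q[1]-q[0]+q[2]-q[3];print(np.linalg.norm(d)/2,np.degrees(np.arctan2(d[1],d[0])),np.linalg.norm(q[0]-q[3]))
for k,p in dict(wax=(18,440),oil=(487,435)).items(): print(k,cast(t,T(*p),.065))
print("chisel",cast(t,T(88,397),.015),cast(t,T(348,408),.02))
E
```

```text
guard [0.5971 0.1556 0.1466] [ 0.6113 -0.2034  0.149 ]
guardplane [0.5944 0.1538 0.147 ] [ 0.6091 -0.2059  0.147 ] 0.35998229941743953 yaw 0.041042059168318344
trough far edge [0.5305 0.1492 0.022 ] [ 0.5459 -0.2084  0.022 ] 0.3579670530544521 0.04319456576832938
blue [295.2115 170.7115] [13 11  6 10 52] [354.5952 200.2619] [15 12  9  8 42] [0.5657 0.0635 0.0868]
red [339.4286 201.7143] [6 5 2 4 7] [303.5833 237.1667] [ 6  5  6  5 12] [ 0.4838 -0.0682  0.02  ]
tray (array([428.9767, 217.334 ]), array([   9,   10,   43,   40, 1416], dtype=int32), (array([430. , 219.5]), (39.0, 42.0), 90.0)) (array([223.8876, 306.9216]), array([   7,    9,   73,   69, 2794], dtype=int32), (array([223.54, 305.78]), (53.400001525878906, 59.400001525878906), 36.869895935058594))
[[184.36 313.52]
 [220.   266.  ]
 [262.72 298.04]
 [227.08 345.56]] [array([ 0.372 , -0.4056]), array([ 0.3597, -0.263 ]), array([ 0.5037, -0.2834]), array([ 0.5038, -0.4165])]
tray TL TR [ 0.4802 -0.2761  0.04  ] [ 0.4816 -0.4002  0.04  ]
offcut [array([ 0.534 , -0.0265]), array([ 0.5368, -0.063 ]), array([ 0.5072, -0.0648]), array([ 0.5014, -0.0277])] [ 0.5202 -0.045   0.057 ]
line far/near [0.5375 0.0593 0.051 ] [0.4971 0.0585 0.051 ] pointer [ 0.4791 -0.0741  0.028 ] [ 0.4826 -0.0718  0.025 ]
blank [array([0.4334, 0.3979, 0.045 ]), array([0.4905, 0.2598, 0.045 ]), array([0.4678, 0.2503, 0.045 ]), array([0.4087, 0.3797, 0.045 ])] [0.4501 0.3219 0.045 ]
0.1458263511250289 -66.5165222237855 0.030681972921813974
wax [0.3939 0.1675 0.065 ]
oil [ 0.3953 -0.1731  0.065 ]
chisel [0.4319 0.1215 0.015 ] [ 0.4216 -0.0751  0.02  ]
```

```bash
cat >>h.py <<'E'
def go(x,y,z,ang=None):
    """print tool-axes shift (mm) to world target (m), after first turning jaw axis to world angle ang (deg)"""
    o=robot.get_obs();R=Ro.from_quat(o["tool_rot"]).as_matrix();a=np.degrees(np.arctan2(R[1,0],R[0,0]))
    turn=0 if ang is None else -((ang-a+90)%180-90)
    Rn=R@Ro.from_euler("z",turn,degrees=True).as_matrix()
    d=(np.array([x,y,z])-o["position"])*1000
    print("pos",o["position"].round(4),"jaw",a.round(1),"q6",o["q"][5].round(2),"F",o["ft_force"].round(1),"w",o["grip_width"].round(4),"t",round(o["time"],2),"| turn",turn.round(1),"then shift",(Rn.T@d).round(1))
E
python3 -m pendant '[[[-39,-48,0],0],[[-39,-48,0],0],[[-39,-48,0],0],[[-39,-48,0],0],[[-39,-48,0],0],[[-39,-48,0],0],[[-39,-48,0],0],[[-39,-48,0],0]]' 60
python3 -c "
from h import *
go(.520,-.045,.17,-87.6)"
```

```text
time: 1.3
position: [0.4789, -0.1285, 0.2449]
tool_rot: [0.838, -0.545, 0.001, -0.0]
ft_force: [1.2, 0.0, -0.4]
grip_width: 0.0605Traceback (most recent call last):
  File "<string>", line 3, in <module>
    go(.520,-.045,.17,-87.6)
    ~~^^^^^^^^^^^^^^^^^^^^^^
  File "h.py", line 29, in go
    print("pos",o["position"].round(4),"jaw",a.round(1),"q6",o["q"][5].round(2),"F",o["ft_force"].round(1),"w",o["grip_width"].round(4),"t",round(o["time"],2),"| turn",turn.round(1),"then shift",(Rn.T@d).round(1))
                                                                                                               ^^^^^^^^^^^^^^^^^^^^^
AttributeError: 'float' object has no attribute 'round'
```

```bash
sed -i 's/o\["grip_width"\].round(4)/round(o["grip_width"],4)/;s/turn.round(1)/round(turn,1)/' h.py
python3 -m pendant '[[[0,0,0],10.7],[[0,0,0],10.7],[[0,0,0],0]]'
python3 - <<'E'
from h import *
go(.520,-.045,.17,-87.6)
a=camera("scene")["pixels"][60:360,130:530];b=camera("top")["pixels"][100:400,200:600]
cv2.imwrite("pics/m2.png",np.hstack([a,b]))
E
```

```text
time: 1.68
position: [0.4781, -0.1299, 0.2446]
tool_rot: [0.724, -0.69, 0.0, -0.0]
ft_force: [-0.1, 0.7, 0.7]
grip_width: 0.0602
pos [ 0.4781 -0.1299  0.2446] jaw -87.3 q6 1.03 F [-0.1  0.7  0.7] w 0.0602 t 1.68 | turn 0.3 then shift [-83.1 -45.4  74.6]
```

View pics/m2.png

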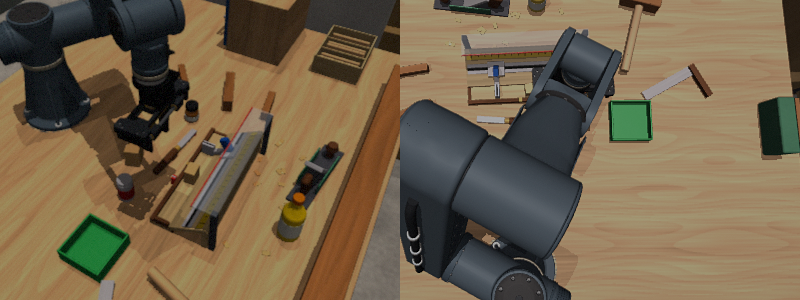

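The jaws now lie along the trough and the long side of the body is parallel to them. The top view (crop) shows the tray unobstructed at (630,121). Move over the offcut, then down.

```bash
python3 -m pendant '[[[-42,-23,0],0.3],[[-41,-22,0],0],[[0,0,50],0],[[0,0,50],0],[[0,0,0],0]]'
python3 - <<'E'
from h import *
go(.520,-.045,.046)
g=blob(camera("top"),(50,80,30),(85,255,255),(400,190,470,250));print(g,cast(camera("top"),g[2][0],.035))
crop(camera("scene"),250,140,400,290,4,"s3.png")
E
```

```text
time: 2.4
position: [0.5167, -0.0449, 0.1415]
tool_rot: [0.721, -0.693, -0.004, 0.002]
ft_force: [-0.5, 0.2, 0.6]
grip_width: 0.0605
pos [ 0.5167 -0.0449  0.1415] jaw -87.7 q6 1.23 F [-0.5  0.2  0.6] w 0.0605 t 2.4 | turn 0 then shift [ 0.6 -4.2 95.5]
(array([430.52615572, 220.08090024]), array([   9,   10,   44,   41, 1644], dtype=int32), (array([430.5, 220. ]), (40.0, 43.0), 90.0)) [ 0.42389458 -0.33801926  0.035     ]
```

View pics/s3.png

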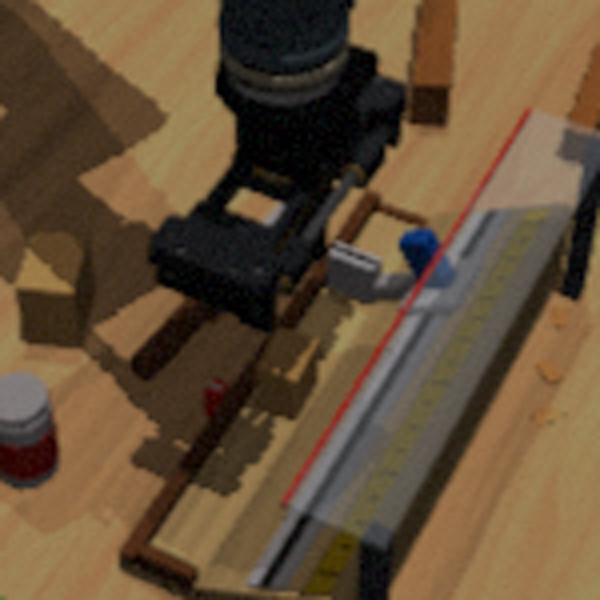

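The gripper hangs over the offcut (290,365), clear of the grip and guard. Descend, grip and lift.

```bash
python3 -m pendant '[[[0,-3,40],0],[[0,0,40],0],[[0,0,15],0],[[0,0,0],0],[[0,0,0],0]]' 60
python3 -m pendant '[[[0,0,0],0],[[0,0,0],0],[[0,0,0],0],[[0,0,0],0],[[0,0,-30],0],[[0,0,-50],0],[[0,0,-50],0],[[0,0,0],0]]' 30 25
python3 -c "
from h import *
go(.424,-.338,.175,-87.6)"
```

```text
time: 3.18
position: [0.5238, -0.0458, 0.0512]
tool_rot: [0.721, -0.693, 0.002, -0.001]
ft_force: [-0.0, 0.1, -0.1]
grip_width: 0.0602
time: 4.18
position: [0.525, -0.046, 0.1831]
tool_rot: [0.721, -0.693, 0.004, -0.002]
ft_force: [1.0, -0.2, -1.1]
grip_width: 0.04
pos [ 0.525  -0.046   0.1831] jaw -87.8 q6 1.23 F [ 1.  -0.2 -1.1] w 0.04 t 4.17 | turn -0.2 then shift [287.5 113.2   8. ]
```

```bash
python3 -m pendant '[[[57,23,0],0],[[57,23,0],0],[[57,23,0],0],[[57,22,0],0],[[57,22,0],0],[[0,0,45],0],[[0,0,50],0],[[0,0,0],0]]'
python3 -c "
from h import *
go(.424,-.338,.05,-87.6)"
```

```text
time: 5.18
position: [0.4176, -0.3314, 0.0799]
tool_rot: [0.721, -0.693, -0.006, -0.001]
ft_force: [-0.3, 0.8, -0.7]
grip_width: 0.0399
pos [ 0.4176 -0.3314  0.0799] jaw -87.8 q6 0.65 F [-0.3  0.8 -0.7] w 0.0399 t 5.17 | turn -0.2 then shift [ 7.2 -6.4 29.8]
```

```bash
python3 -m pendant '[[[4,-4,26],0],[[0,0,2],0],[[0,0,0],0],[[0,0,0],0]]'
python3 -m pendant '[[[0,0,0],0],[[0,0,0],0],[[0,0,0],0],[[0,0,-40],0],[[0,0,-60],0],[[0,0,-55],0],[[0,0,0],0]]' 60
python3 - <<'E'
from h import *
go(.52,.06,.16,-87.6)
c=camera("scene");crop(c,170,250,270,350,3,"a.png");im=c["pixels"][250:350,170:270]
t=camera("top")["pixels"][180:260,390:490]
cv2.imwrite("pics/m4.png",np.hstack([cv2.resize(im,(400,400)),cv2.resize(t,(400,400))]))
E
```

```text
time: 5.68
position: [0.4253, -0.3386, 0.058]
tool_rot: [0.721, -0.693, 0.001, 0.0]
ft_force: [-1.1, 0.4, -0.3]
grip_width: 0.0398
time: 6.55
position: [0.4269, -0.3406, 0.2162]
tool_rot: [0.721, -0.693, 0.005, 0.001]
ft_force: [0.4, 0.3, -1.0]
grip_width: 0.0602
pos [ 0.4269 -0.3406  0.2162] jaw -87.8 q6 0.65 F [ 0.4  0.3 -1. ] w 0.0602 t 6.55 | turn -0.2 then shift [-396.9 -109.4   53.5]
```

View pics/m4.png

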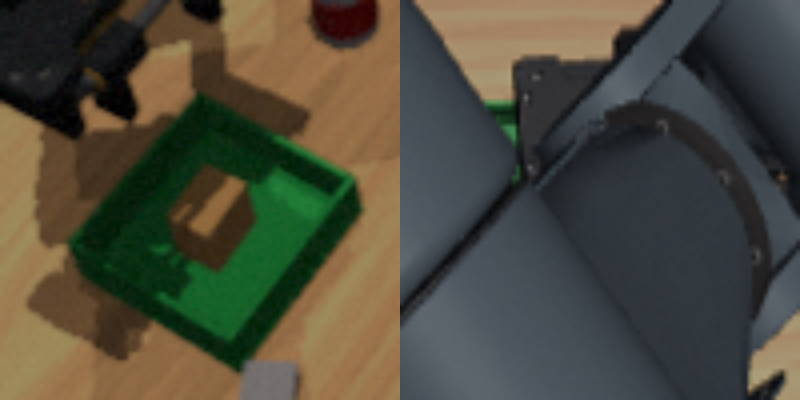

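The offcut lies in the tray and is released. I have no turn other than about tool z, so I will pinch the paddle (14 mm thick) from above rather than the blue grip, with the tool held towards the front lip to clear the grip and guard.

```bash
python3 -m pendant '[[[-57,-12,0],0],[[-57,-12,0],0],[[-57,-12,0],0],[[-57,-12,0],0],[[-57,-12,0],0],[[-57,-12,0],0],[[-57,-12,0],0],[[0,0,0],0]]' 45
python3 -c "
from h import *
go(.504,.0588,.059,-87.6)"
```

```text
time: 7.65
position: [0.4917, 0.0674, 0.2095]
tool_rot: [0.723, -0.691, -0.002, 0.001]
ft_force: [0.4, -0.3, -0.4]
grip_width: 0.0448
pos [0.4917 0.0674 0.2095] jaw -87.4 q6 1.44 F [ 0.4 -0.3 -0.4] w 0.0448 t 7.65 | turn 0.2 then shift [  9.3 -12.7 150.4]
```

```bash
python3 -m pendant '[[[7,-11,50],0],[[0,0,50],0],[[0,0,0],0],[[0,0,0],0]]' 45
python3 - <<'E'
from h import *
go(.504,.0588,.059,-87.6)
crop(camera("scene"),290,130,410,250,5,"s5.png")
E
```

```text
time: 8.15
position: [0.5045, 0.0564, 0.1118]
tool_rot: [0.72, -0.694, -0.0, 0.0]
ft_force: [-0.2, 0.6, 0.5]
grip_width: 0.0449
pos [0.5045 0.0564 0.1118] jaw -87.8 q6 1.42 F [-0.2  0.6  0.5] w 0.0449 t 8.15 | turn -0.2 then shift [-2.5  0.3 52.8]
```

View pics/s5.png

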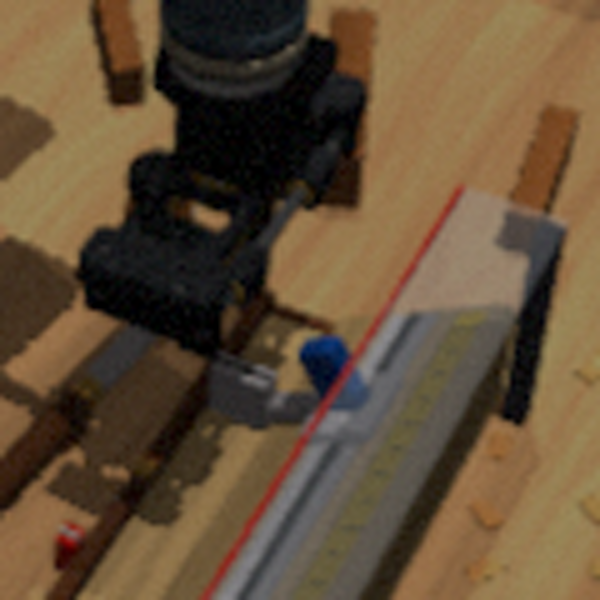

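The gripper stands over the paddle (240,385) with the blue grip (330,370) still clear. Descend gently, watching force, then pinch.

```bash
python3 -m pendant '[[[-2,0,25],0],[[0,0,16],0],[[0,0,10],0],[[0,0,0],0],[[0,0,0],0]]' 45
python3 -m pendant '[[[0,0,0],0],[[0,0,0],0],[[0,0,0],0],[[0,0,0],0]]' 5 15
python3 -c "
from h import *
go(.504,.0588,.059,-87.6)"
```

```text
time: 8.82
position: [0.5048, 0.059, 0.061]
tool_rot: [0.721, -0.693, 0.0, -0.0]
ft_force: [0.7, -0.6, 0.2]
grip_width: 0.0448
time: 9.32
position: [0.5044, 0.0598, 0.0607]
tool_rot: [0.72, -0.694, -0.0, -0.001]
ft_force: [0.2, 4.2, 0.9]
grip_width: 0.0139
pos [0.5044 0.0598 0.0607] jaw -87.8 q6 1.43 F [0.2 4.2 0.9] w 0.0139 t 9.32 | turn -0.2 then shift [1.  0.4 1.7]
```

```bash
python3 -m pendant '[[[10,0,0],0],[[18,0,0],0],[[20,0,0],0],[[20,0,0],0],[[20,0,0],0],[[20,0,0],0],[[12,0,0],0],[[0,0,0],0]]' 5 30
python3 -m pendant '[[[0,0,0],0],[[0,0,0],0]]'
python3 - <<'E'
from h import *
go(.51,-.072,.059,-87.6)
c=camera("scene");crop(c,280,190,360,260,8,"s6.png")
E
```

```text
time: 10.32
position: [0.5094, -0.0612, 0.0607]
tool_rot: [0.721, -0.693, 0.0, -0.0]
ft_force: [0.2, -0.9, 0.5]
grip_width: 0.0134
time: 10.58
position: [0.5094, -0.0612, 0.0606]
tool_rot: [0.721, -0.693, 0.001, 0.0]
ft_force: [-0.2, -2.2, -0.2]
grip_width: 0.0139
pos [ 0.5094 -0.0612  0.0606] jaw -87.7 q6 1.19 F [-0.2 -2.2 -0.2] w 0.0139 t 10.57 | turn -0.1 then shift [10.8 -0.2  1.7]
```

View pics/s6.png

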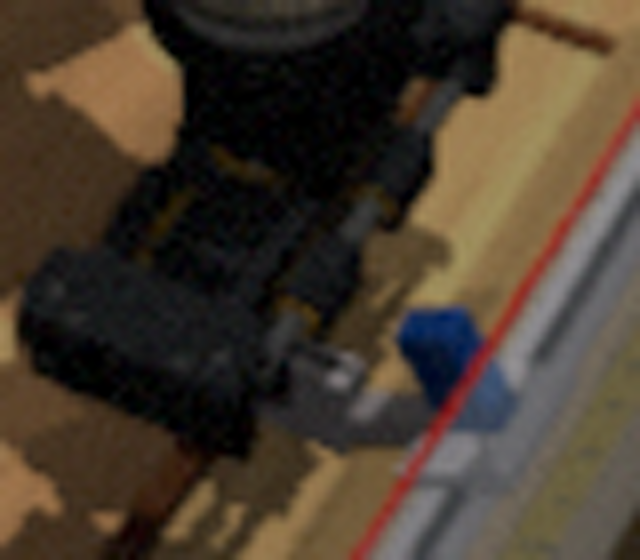

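Gripper hides the pointer here; I will compare the black and white lines subpixel in the first (unobstructed) top picture.

```bash
python3 - <<'E'
from h import *
im=cv2.imread("pics/top0.png").astype(int);c=camera("top")
print("gray paddle");print(im[184:198,290:304].mean(2).astype(int))
print("pointer G");print(im[198:208,335:349,1]);print("R");print(im[198:208,335:349,2])
E
```

```text
gray paddle
[[128 128 128 127 139 163  99 136 169 119 113 130 130 130]
 [ 81  76  75  74 113 170  69 122 172  84  54  46  58  59]
 [104 138 139 139 143 173  66 121 173  98 125 126 139 140]
 [143 145 144 142 143 173  69  65 172  92 128 131 144 144]
 [143 142 143 143 142 173  69  52 174  91 129 131 144 142]
 [142 142 142 142 139 174  71  37 174  70 127 129 141 143]
 [140 140 140 141 105 173  76  42 175  72 124 125 139 140]
 [137 139 139 140  93 173  77  45 175  70 112 116 130 131]
 [137 137 137 138 115 174  78  45 175  71 113 116 133 134]
 [135 135 136 136 115 173  77  43 174  69 120 123 124 137]
 [137 137 138 138 116 173  87  46 176  73 120 125 124 138]
 [136 136 136 137 115 174 120  89 179  79 120 121 120 136]
 [136 135 134 136 136  88  56  52  82  44 119 121 135 138]
 [138 138 139 139 144  66  42  44  42  39 138 139 139 140]]
pointer G
[[ 51  50  51  52  51  50  50  49  52  51  52  52  50  52]
 [ 53  52  55  56  53  52  53  55  56  56  57  58  58  55]
 [ 48  36  37  32  43  57 135  61  27  21  19  16  14  21]
 [ 19  20  22  22  57  83 142  69  25  39  51  41  46  43]
 [ 78  78  81  
[... 232 characters left out ...]
41 145  87  78  78  75 140 141 140 138 138 138]
 [137 137 138 137 132 132 133 134 135 136 135 131 131 130]]
R
[[ 84  83  84  84  83  83  81  81  83  82  84  84  83  83]
 [ 86  85  89  88  85  83  85  87  88  90  91  93  93  91]
 [ 79  63  60  54 109 102 142 135  90  44  34  32  31  35]
 [ 31  30  30  33 157 160 149 161 100  55  67  57  61  59]
 [102 102 103  71 160 163 147 162 111  72  94 158 162 161]
 [161 161 163 110 162 144 167 166 153 142 157 163 162 162]
 [162 163 164 112  75  62  72  74 135 160 162 161 160 160]
 [160 161 163 162  85  70  71  67 158 162 161 160 160 160]
 [160 161 162 165 110 102 103 100 160 161 161 160 161 161]
 [160 160 161 161 158 159 159 159 161 161 160 160 161 160]]
```

```bash
python3 - <<'E'
from h import *
c=camera("top");u=np.array([-.042,.999])
a=cast(c,(296.55,193.5),.051);b=cast(c,(341.0,202),.028);print(a,b)
for yaw in(.040,.042,.044): print((b-a)[:2]@[-np.sin(yaw),np.cos(yaw)])
print("grip disp",(np.array([.5094,-.0612])-[.5044,.0598])@u)
# now: blue block shift seen in scene
s=camera("scene");n=blob(s,(105,120,40),(130,255,255),(325,210,350,250));print("blue now",n[0],n[1],cast(s,n[0],.0868),cast(s,(354.6,200.26),.0868))
E
```

```text
[0.50397918 0.06062749 0.051     ] [ 0.48139807 -0.07259204  0.028     ]
-0.13220996440182364
-0.13215391919157185
-0.13209734536581952
grip disp -0.121089
blue now [334.41935484 232.32258065] [ 5 19 10  9 62] [ 0.57205324 -0.06024991  0.0868    ] [0.56640389 0.06432336 0.0868    ]
```

```bash
python3 -m pendant '[[[6,0,0],0],[[5,0,0],0],[[0,0,0],0],[[0,0,0],0]]'
python3 -c "
from h import *
go(.51,-.072,.059,-87.6)"
python3 -m pendant '[[[0,0,0],0],[[0,0,0],0],[[0,0,0],0],[[0,0,-25],0],[[0,0,-50],0],[[0,0,-50],0],[[0,30,-20],0],[[0,50,0],0]]' 35
python3 -m pendant '[[[-60,40,0],0],[[-60,10,0],0],[[-60,0,0],0],[[-60,0,0],0],[[-60,0,0],0],[[0,0,0],0]]'
python3 - <<'E'
from h import *
go(.4501,.3219,.1,23.5-90+90)
t=camera("top");cv2.imwrite("pics/top1.png",t["pixels"]);s=camera("scene");cv2.imwrite("pics/scene1.png",s["pixels"])
print(t["pixels"][186:208,331:351,1]);print(t["pixels"][198:206,331:351,2])
a=cv2.resize(t["pixels"][130:230,250:400],None,fx=4,fy=4);
b=cv2.resize(s["pixels"][200:275,280:355],(400,400));cv2.imwrite("pics/m7.png",np.hstack([a[:, 200:600],b]))
E
```

```text
time: 11.28
position: [0.5097, -0.0705, 0.0606]
tool_rot: [0.72, -0.694, -0.0, -0.001]
ft_force: [2.3, 4.8, 2.1]
grip_width: 0.014
pos [ 0.5097 -0.0705  0.0606] jaw -87.8 q6 1.17 F [2.3 4.8 2.1] w 0.014 t 11.28 | turn -0.2 then shift [ 1.5 -0.2  1.6]
time: 12.28
position: [0.4312, -0.0761, 0.2075]
tool_rot: [0.721, -0.693, 0.003, -0.001]
ft_force: [-1.3, -0.4, -0.6]
grip_width: 0.0348
time: 13.02
position: [0.3727, 0.2186, 0.2056]
tool_rot: [0.723, -0.69, 0.0, -0.001]
ft_force: [0.1, -0.3, 0.6]
grip_width: 0.0349
pos [0.3727 0.2186 0.2056] jaw -87.3 q6 1.79 F [ 0.1 -0.3  0.6] w 0.0349 t 13.03 | turn 69.2 then shift [-112.1   63.8  105.8]
[[146 146 146 147 147 151  95  41 165  69  82 161 114 125 146 147 147 147
  146 146]
 [146 147 146 147 148 151  96  34 164  70  84 161 116 126 148 147 147 146
  145 144]
 [144 144 144 144 144 148  91  34 163  98  86 161  91 112 134 133 134 135
  135 135]
 [139 139 139 138 138 140 136  43 161 108  46 160 120 113 132 132 132 133
  133 134]
 [132 132 133 133 131 134 138  44 160 136  47 159 129 117 135 136 136 136
  135 136]
 [136 135 135 137 137 138 142
[... 1397 characters left out ...]
124 124
  124 125]]
[[ 76  78  78  79  76  76  77  79  79  79  78  78  79  78  78  78  79  77
   79  78]
 [ 78  80  80  80  80  82  82  82  80  79  79  82  82  85  86  86  87  85
   83  83]
 [ 86  82  81  79  74  60  55  48 102  97 134 129  84  40  34  29  27  32
   33  30]
 [ 27  26  29  25  25  27  28  28 149 150 140 153  94  50  62  54  56  55
   55  68]
 [ 82  81  95  97  97  97  96  67 153 154 140 154 105  66  88 150 152 153
  152 153]
 [152 152 153 152 153 153 155 103 155 138 159 157 145 134 149 155 154 153
  154 154]
 [153 154 154 153 154 154 157 106  71  57  67  68 127 151 154 153 153 153
  153 152]
 [152 153 153 152 153 153 153 154  81  66  66  61 149 154 152 153 153 152
  153 153]]
```

```bash
python3 - <<'E'
from h import *
c=camera("top")
a=cast(c,(340.84,191),.051);b=cast(c,(341.0,201.5),.028);print(a,b,(a-b)[:2]@[-.042,.999])
E
cat <<'E'>/dev/null
E
```

```text
[ 0.51065773 -0.07139127  0.051     ] [ 0.48293132 -0.07261623  0.028     ] 5.922709139087297e-05
```

View pics/m7.png

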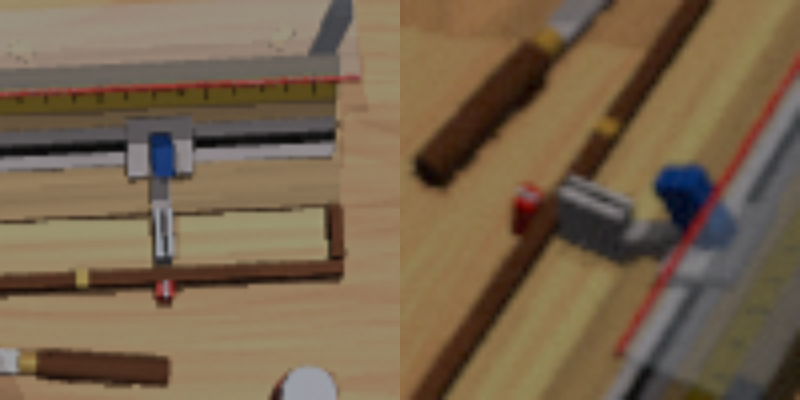

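Line and pointer agree within 0.1 mm in the top view (line at 340.84, pointer at 341.0), and the released stop stands beside the pointer in both views.

With jaws across the trough, the 190 mm body would foul the guard unless it stays above the sheet. So I will grip the blank only by its top 11 mm, hold it over the trough with the body above the guard, drop it about 37 mm in with a gap left to the stop, then push it against the stop.

```bash
python3 -m pendant '[[[0,0,0],-10.7],[[0,0,0],-10.7],[[0,0,0],-10.7],[[0,0,0],-10.7],[[0,0,0],-10.7],[[0,0,0],-10.7],[[0,0,0],-10.7],[[0,0,0],-10.7]]' 65
python3 -m pendant '[[[0,0,0],-10.7],[[0,0,0],-10.7],[[0,0,0],-4],[[0,0,0],0]]'
python3 - <<'E'
from h import *
go(.4501,.3219,.12,23.5)
t=camera("top");print("lip inner",cast(t,(333,196.8),.022))
im=cv2.imread("pics/top0.png");hsv=cv2.cvtColor(im,cv2.COLOR_BGR2HSV)
print(im[185:225:2,205:215].mean(2).astype(int).mean(1), hsv[205:222:4,208])
m=(im[190:235,175:245].mean(2)<125).astype(np.uint8)
m=((im[190:235,175:245,2].astype(int)-im[190:235,175:245,1]>38)&(im[190:235,175:245].mean(2)>60)).astype(np.uint8)
cs=max(cv2.findContours(m,0,1)[0],key=cv2.contourArea);r=cv2.minAreaRect(cs);print(r)
q=[cast(t,p+[175,190],.045) for p in cv2.boxPoints(r)];print(np.round(q,4),np.mean(q,0))
E
```

```text
time: 14.18
position: [0.3739, 0.2129, 0.2055]
tool_rot: [1.0, -0.018, -0.0, 0.0]
ft_force: [0.2, 0.1, -0.2]
grip_width: 0.0648
time: 14.68
position: [0.3739, 0.2132, 0.2055]
tool_rot: [0.98, 0.199, -0.0, 0.0]
ft_force: [0.6, 1.3, -1.4]
grip_width: 0.0646
pos [0.3739 0.2132 0.2055] jaw 23.0 q6 -0.14 F [ 0.6  1.3 -1.4] w 0.0646 t 14.68 | turn -0.5 then shift [113.3 -69.3  85.4]
lip inner [ 0.49866293 -0.04885663  0.022     ]
[126.4 127.6 131.4 134.7 132.2 136.4 132.4 130.4 132.6 131.4 121.5 106.
  93.2  95.7  91.8  77.   48.4  37.9  75.8 125.2] [[ 15 101 159]
 [ 12 151 132]
 [ 13 147 137]
 [ 12 148 105]
 [ 14 110 104]]
((32.85503387451172, 22.147930145263672), (9.083600997924805, 50.20458221435547), 67.61986541748047)
[[0.4349 0.3982 0.045 ]
 [0.4916 0.2618 0.045 ]
 [0.4661 0.2508 0.045 ]
 [0.4097 0.3868 0.045 ]] [0.45060414 0.32440733 0.045     ]
```

```bash
python3 -m pendant '[[[38,-24,0],0],[[38,-24,0],0],[[38,-24,0],0.4],[[0,0,45],0],[[0,0,40],0],[[0,0,0],0],[[0,0,0],0]]'
python3 -c "
from h import *
go(.4506,.324,.056,22.6)"
```

```text
time: 15.6
position: [0.4508, 0.326, 0.1215]
tool_rot: [0.98, 0.197, 0.001, -0.0]
ft_force: [1.6, 0.4, 0.1]
grip_width: 0.065
pos [0.4508 0.326  0.1215] jaw 22.8 q6 0.03 F [1.6 0.4 0.1] w 0.065 t 15.6 | turn 0.2 then shift [-1.1  1.8 65.5]
```

```bash
python3 -m pendant '[[[-1,2,30],0],[[0,0,22],0],[[0,0,13],0],[[0,0,0],0],[[0,0,0],0]]'
python3 -c "
from h import *
go(.4506,.324,.056,22.6)"
python3 -m pendant '[[[0,0,0],0],[[0,0,0],0],[[0,0,0],0],[[0,0,0],0],[[0,0,0],0]]' 15 35
python3 -c "
from h import *
go(.4506,.324,.056,22.6)"
```

```text
time: 16.23
position: [0.4506, 0.3243, 0.0567]
tool_rot: [0.98, 0.198, 0.001, -0.0]
ft_force: [0.1, -0.8, -0.2]
grip_width: 0.0649
pos [0.4506 0.3243 0.0567] jaw 22.8 q6 0.02 F [ 0.1 -0.8 -0.2] w 0.0649 t 16.23 | turn 0.2 then shift [-0.1  0.3  0.7]
time: 16.85
position: [0.4501, 0.3241, 0.0557]
tool_rot: [0.98, 0.198, 0.0, -0.0]
ft_force: [0.6, -0.8, 0.3]
grip_width: 0.0294
pos [0.4501 0.3241 0.0557] jaw 22.8 q6 0.02 F [ 0.6 -0.8  0.3] w 0.0294 t 16.85 | turn 0.2 then shift [ 0.4  0.3 -0.3]
```

```bash
python3 -m pendant '[[[0,0,-20],0],[[0,0,-40],0],[[0,0,-45],0],[[0,0,-40],0],[[0,0,0],6.8],[[0,0,0],6.8],[[0,0,0],6.8],[[0,0,0],0]]'
python3 -c "
from h import *
go(.5168,.021,.195,2.4)
s=camera('scene');cv2.imwrite('pics/s8.png',s['pixels'])
m=blob(s,(5,120,60),(20,255,255),(330,90,400,200));print(m)"
```

```text
time: 17.85
position: [0.4492, 0.3237, 0.2001]
tool_rot: [1.0, 0.022, -0.001, 0.0]
ft_force: [-0.3, -0.0, -1.6]
grip_width: 0.0298
pos [0.4492 0.3237 0.2001] jaw 2.5 q6 0.38 F [-0.3 -0.  -1.6] w 0.0298 t 17.85 | turn 0.1 then shift [ 54.9 305.3   5.2]
(array([359.94871221, 152.91108623]), array([   0,    4,   70,  106, 4465], dtype=int32), (array([364.49999237, 146.49999237]), (68.99998474121094, 104.99998474121094), 0.0))
```

```bash
python3 -m pendant '[[[8,45,0],0],[[9,52,0],0],[[9,52,0],0],[[9,52,0],0],[[9,52,0],0],[[8,45,0],0],[[0,0,0],0],[[0,0,0],0]]'
python3 -c "
from h import *
go(.5168,.021,.106,2.4)"
```

```text
time: 18.9
position: [0.5138, 0.0286, 0.2003]
tool_rot: [1.0, 0.021, -0.001, -0.0]
ft_force: [-0.3, -0.0, -1.5]
grip_width: 0.0297
pos [0.5138 0.0286 0.2003] jaw 2.4 q6 -0.21 F [-0.3 -0.  -1.5] w 0.0297 t 18.9 | turn 0.0 then shift [ 2.8  7.8 94.3]
```

```bash
python3 -m pendant '[[[3,6,30],0],[[0,0,30],0],[[0,0,20],0],[[0,0,0],0],[[0,0,0],0]]'
python3 - <<'E'
from h import *
go(.5168,.021,.106,2.4)
a=camera("scene");t=camera("top")
A=cv2.resize(a["pixels"][140:260,260:380],(480,480));B=cv2.resize(a["pixels"][190:250,300:360],(320,320));
C=cv2.resize(t["pixels"][180:210,310:350],(320,160),interpolation=cv2.INTER_CUBIC);cv2.imwrite("pics/m9.png",np.hstack([A,np.vstack([B,C])]))
E
```

```text
time: 19.52
position: [0.5179, 0.0234, 0.1211]
tool_rot: [1.0, 0.022, 0.0, 0.0]
ft_force: [-0.7, -0.1, -1.5]
grip_width: 0.0296
pos [0.5179 0.0234 0.1211] jaw 2.5 q6 -0.22 F [-0.7 -0.1 -1.5] w 0.0296 t 19.52 | turn 0.1 then shift [-1.2  2.4 15.1]
```

View pics/m9.png

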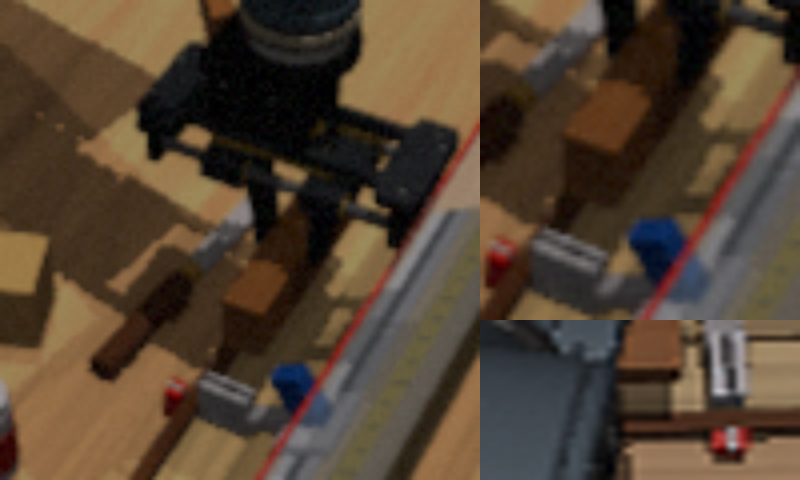

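Last picture of my budget: the blank is level over the trough, its end short of the paddle, and the body is above the guard edge. Lower to TCP 0.107, then release.

```bash
python3 -m pendant '[[[-1,2,7],0],[[0,0,6],0],[[0,0,0],0],[[0,0,0],0]]'
python3 -c "
from h import *
go(.5170,.021,.106,2.4)"
```

```text
time: 20.12
position: [0.5167, 0.0205, 0.1074]
tool_rot: [1.0, 0.021, -0.0, -0.0]
ft_force: [0.3, -0.4, -1.5]
grip_width: 0.0296
pos [0.5167 0.0205 0.1074] jaw 2.4 q6 -0.22 F [ 0.3 -0.4 -1.5] w 0.0296 t 20.12 | turn 0.0 then shift [ 0.3 -0.5  1.4]
```

```bash
python3 -m pendant '[[[0,0,0],0],[[0,0,0],0],[[0,0,0],0],[[0,0,0],0],[[0,0,-30],0],[[0,0,-50],0],[[0,0,-20],0],[[0,0,0],0]]' 60
python3 -m pendant '[[[-20,-55,0],-10.7],[[-20,-55,0],-10.7],[[-20,-55,0],-10.7],[[-20,-55,0],-10.7],[[0,0,0],0],[[0,0,0],0]]' 60
python3 - <<'E'
from h import *
go(.5168,.2,.1,-87.6)
t=camera("top");cv2.imwrite("pics/top2.png",t["pixels"]);s=camera("scene");cv2.imwrite("pics/scene2.png",s["pixels"])
O=np.array([.541,-.0285]);Y=np.array([-.042,.999]);X=np.array([.999,.042])
print(t["pixels"][180:200:3,275:345,2])
for c,roi,n in((t,(265,170,350,205),"top"),(s,(300,160,365,245),"scene")):
    x0,y0,x1,y1=roi;p=c["pixels"][y0:y1,x0:x1];h=cv2.cvtColor(p,cv2.COLOR_BGR2HSV)
    m=((h[...,0]<17)&(h[...,1]>135)&(h[...,2]>85)).astype(np.uint8)
    cs=max(cv2.findContours(m,0,1)[0],key=cv2.contourArea);r=cv2.minAreaRect(cs);q=cv2.boxPoints(r)+[x0,y0]
    w=np.array([cast(c,k,.057)[:2] for k in q]);f=np.c_[(w-O)@X,(w-O)@Y];print(n,r,cv2.contourArea(cs),f.round(4),f.mean(0))
E
```

```text
time: 21.12
position: [0.5178, 0.0204, 0.2092]
tool_rot: [1.0, 0.021, 0.002, 0.0]
ft_force: [-1.0, 0.4, -0.9]
grip_width: 0.0601
time: 21.88
position: [0.3743, 0.1999, 0.2069]
tool_rot: [0.923, 0.385, -0.0, 0.0]
ft_force: [0.5, -0.3, -0.3]
grip_width: 0.0598
pos [0.3743 0.1999 0.2069] jaw 45.2 q6 -0.56 F [ 0.5 -0.3 -0.3] w 0.0598 t 21.88 | turn -47.2 then shift [ -5.8 142.4 106.9]
[[136 135 134 134 134 134 134 134 133 134 133 133 133 133 133 133 134 134
  133 133 134 132 132 131 133 132 133 131 132 133 132 133 133 134 134 134
  136 136 137 137 137 137 138 139 139 140 140 141 141 141 143 142 143 143
  142 143 144 144 143 144 145 148  82 134 139 137 134 136 136 136]
 [139 139 139 140 140 140 140 141 141 142 142 143 141 142 142 143 143 143
  143 144 144 144 143 144 144 145 146 146 146 146 146 146 147 146 146 146
  146 146 146 145 146 145 145 145 145 145 147 116 112 127 129 125  99  99
  113 116 117 119 128 137  92  86  54 113 160  67 117 161  66  57]
 [ 76  74  74  80  60  67  71  71  71  69 133 137 136 136 134 135 136 133
  133 134 134 134 133 132 133 131 130 132 131 131 130 128 127 12
[... 1034 characters left out ...]
6 157 157 157 157 156 157 161 102  91  93  95  92  92  93
   93  94  94  73  69  74  75  76  62  64  72  76  77  78  80  85  80  79
   92  97  98  81  80  81  78  70 153 155 158  89  74  76  77  76  78  78
   78  78  76  77  80  81  76  77  78  79  78  80  78  76  80  78]]
top ((44.95283126831055, 18.915096282958984), (9.121816635131836, 49.95280838012695), 87.51044464111328) 394.0 [[-0.0083  0.1243]
 [-0.009  -0.0243]
 [-0.0367 -0.024 ]
 [-0.036   0.1241]] [-0.02248725  0.0500202 ]
scene ((34.398529052734375, 42.24843978881836), (20.0377254486084, 62.71846389770508), 20.170654296875) 423.5 [[-0.0334 -0.0232]
 [-0.0828  0.2087]
 [-0.0204  0.2071]
 [ 0.0207 -0.0211]] [-0.02897866  0.09287833]
```

Numeric check: the blank lies in the trough (fence x −22 mm, aligned), stop line unchanged at 340.8, gap about 12.5 mm. Now push with closed fingers from its left end.

```bash
python3 -m pendant '[[[0,0,0],-10],[[0,0,0],-10],[[0,0,0],-10],[[0,0,0],-10],[[0,0,0],-7.2],[[0,0,0],0],[[0,0,0],0]]' 0 20
python3 -c "
from h import *
go(.5127,.1214,.19,-87.6)"
```

```text
time: 22.85
position: [0.3749, 0.1994, 0.2074]
tool_rot: [0.693, 0.721, -0.0, 0.0]
ft_force: [0.5, -0.3, -0.5]
grip_width: 0.0024
pos [0.3749 0.1994 0.2074] jaw 92.3 q6 -1.39 F [ 0.5 -0.3 -0.5] w 0.0024 t 22.85 | turn -0.1 then shift [-83.7 134.4  17.4]
```

```bash
python3 -m pendant '[[[-28,45,0],0],[[-28,45,0],0],[[-28,44,0],0],[[0,0,40],0],[[0,0,40],0],[[0,0,0],0],[[0,0,0],0]]'
python3 -c "
from h import *
go(.5127,.1214,.060,-87.6)"
```

```text
time: 23.72
position: [0.5124, 0.1216, 0.1284]
tool_rot: [0.692, 0.722, 0.0, 0.0]
ft_force: [-0.7, -0.1, 0.3]
grip_width: 0.0005
pos [0.5124 0.1216 0.1284] jaw 92.4 q6 -1.59 F [-0.7 -0.1  0.3] w 0.0005 t 23.73 | turn 0.0 then shift [-0.2  0.2 68.4]
```

```bash
python3 -m pendant '[[[0,0,35],0],[[0,0,22],0],[[0,0,11],0],[[0,0,0],0],[[-5,0,0],0],[[-4,0,0],0],[[0,0,0],0],[[0,0,0],0]]'
python3 -m pendant '[[[-2,0,0],0],[[-2,0,0],0],[[-2,0,0],0],[[0,0,0],0],[[0,0,0],0]]'
python3 -m pendant '[[[-2,0,0],0],[[-2,0,0],0],[[0,0,0],0],[[0,0,0],0]]'
python3 -c "
from h import *
go(.5127,.1214,.060,-87.6)"
```

```text
time: 24.72
position: [0.5122, 0.1126, 0.0598]
tool_rot: [0.692, 0.722, 0.0, 0.0]
ft_force: [0.2, 0.3, 0.1]
grip_width: 0.0009
time: 25.35
position: [0.5123, 0.1066, 0.0595]
tool_rot: [0.692, 0.722, -0.0, -0.0]
ft_force: [-0.6, 0.3, -0.3]
grip_width: 0.0002
time: 25.85
position: [0.5125, 0.1025, 0.0596]
tool_rot: [0.692, 0.722, -0.0, 0.0]
ft_force: [-0.2, -0.2, -0.6]
grip_width: 0.0003
pos [0.5125 0.1025 0.0596] jaw 92.4 q6 -1.63 F [-0.2 -0.2 -0.6] w 0.0003 t 25.85 | turn 0.0 then shift [18.8  1.  -0.4]
```

```bash
cat >g.py <<'E'
from h import *
t=camera("top")["pixels"][183:193:2,328:346].astype(int);print(t[...,2]);print("R-B",t[...,2]-t[...,0])
go(.5127,.1214,.060,-87.6)
E
python3 -m pendant '[[[-2,0,0],0],[[-1,0,0],0],[[0,0,0],0],[[0,0,0],0]]'
python3 g.py
```

```text
time: 26.35
position: [0.5126, 0.0996, 0.0596]
tool_rot: [0.692, 0.722, -0.0, 0.0]
ft_force: [-0.4, 0.3, 0.2]
grip_width: 0.0002
[[109 125 125 125 138 131 130 133 149  58 118 170  72 125 169  73  61  73]
 [113 129 131 129 127 127 128 129 137  76  66 171  74  92 167 134 157 165]
 [116 135 137 136 136 135 134 135 138  92  38 172  75  95 166 142 161 163]
 [117 136 136 134 135 135 135 134 136 113  36 170 115  52 167 138 144 161]
 [112 112 131 133 132 132 132 131 133 136  55 167 146  53 165 153 155 162]]
R-B [[ 49  55  55  60  68  64  66  66  72  34  -4  -9  -4   4  -9   6  30  34]
 [ 68  74  75  75  74  73  74  74  80  43   1  -9  -2   3 -13  35  59  48]
 [ 67  76  77  76  77  78  77  78  80  49   4 -11  -2   4 -11  37  60  45]
 [ 66  77  77  77  77  77  76  77  78  61  11 -12  -6   1 -11  17  53  55]
 [ 65  65  76  76  74  75  76  75  77  73  22 -12  -9  -2 -12  21  57  49]]
pos [0.5127 0.0996 0.0595] jaw 92.4 q6 -1.64 F [-0.   0.2  0.6] w 0.0003 t 26.4 | turn 0.0 then shift [21.8  1.  -0.5]
```

```bash
python3 -m pendant '[[[-1,0,0],0],[[0,0,0],0],[[0,0,0],0]]'
python3 -m pendant '[[[-1,0,0],0],[[0,0,0],0],[[0,0,0],0]]'
python3 g.py
```

```text
time: 26.78
position: [0.5126, 0.0986, 0.0595]
tool_rot: [0.692, 0.722, -0.0, -0.0]
ft_force: [0.1, 0.8, -0.0]
grip_width: 0.0001
time: 27.15
position: [0.5127, 0.0976, 0.0596]
tool_rot: [0.692, 0.722, -0.0, 0.0]
ft_force: [0.2, -0.1, -0.1]
grip_width: 0.0002
[[106 111 126 126 138 142 131 131 142 124 123 170  73 125 169  72  60  73]
 [112 130 130 130 128 127 127 128 129 130  74 170  74  92 167 135 157 165]
 [117 137 137 135 135 135 133 135 135 140  45 170  74  94 167 142 161 163]
 [119 116 135 136 135 134 135 135 135 142  48 169 114  53 166 138 145 161]
 [114 113 115 131 131 131 132 133 133 143  52 168 146  52 165 152 155 161]]
R-B [[ 47  51  54  56  68  69  66  65  69  68   1  -9  -4   3 -10   7  30  33]
 [ 66  74  75  76  74  73  73  75  75  79   7 -10  -2   4 -12  36  59  48]
 [ 67  77  77  77  78  76  77  78  76  82  23 -13  -3   3 -10  37  60  45]
 [ 68  68  76  77  77  76  76  77  77  81  28 -13  -6   1 -11  18  53  56]
 [ 66  65  66  75  75  75  76  76  76  83  32 -13  -9  -2 -12  21  56  49]]
pos [0.5127 0.0976 0.0596] jaw 92.4 q6 -1.64 F [-1.4 -0.3 -0.1] w 0.0005 t 27.2 | turn 0.0 then shift [23.8  1.  -0.4]
```

```bash
python3 -m pendant '[[[-1,0,0],0],[[0,0,0],0],[[0,0,0],0]]'
python3 -m pendant '[[[-0.7,0,0],0],[[0,0,0],0],[[0,0,0],0]]'
python3 g.py
```

```text
time: 27.58
position: [0.5127, 0.0966, 0.0596]
tool_rot: [0.692, 0.722, -0.0, 0.0]
ft_force: [-0.6, -0.2, -0.5]
grip_width: 0.0005
time: 27.95
position: [0.5128, 0.096, 0.0595]
tool_rot: [0.692, 0.722, 0.0, -0.0]
ft_force: [-0.3, 0.7, 0.3]
grip_width: 0.0005
[[108 112 117 127 139 130 131 133 141 146 102 168  72 124 169  73  60  73]
 [112 131 130 130 127 128 128 127 128 130  86 170  74  94 166 134 158 164]
 [118 116 135 136 135 135 135 135 135 135  94 170  73  94 167 142 160 164]
 [118 118 118 135 136 134 135 135 135 136  91 167 114  52 165 139 144 161]
 [113 114 112 131 132 132 133 132 132 134 133 168 145  53 165 153 155 162]]
R-B [[ 49  50  53  56  69  64  65  65  69  74  20  -9  -4   3 -10   6  31  33]
 [ 66  76  75  76  72  74  72  74  73  77  35 -10  -2   4 -12  35  58  48]
 [ 67  66  77  78  76  78  77  77  77  80  56 -13  -4   4 -11  37  60  45]
 [ 68  68  68  76  76  77  77  78  77  78  62 -14  -6   1 -12  18  54  55]
 [ 65  66  65  75  76  76  76  75  77  78  82 -12  -9  -1 -12  20  57  49]]
pos [0.5128 0.096  0.0596] jaw 92.4 q6 -1.64 F [-0.   1.4 -0.7] w 0.0007 t 28.0 | turn 0.0 then shift [25.4  1.  -0.4]
```

```bash
python3 -m pendant '[[[-0.7,0,0],0],[[0,0,0],0],[[0,0,0],0]]'
python3 -m pendant '[[[-0.5,0,0],0],[[0,0,0],0],[[0,0,0],0]]'
python3 g.py
```

```text
time: 28.38
position: [0.5128, 0.0959, 0.0596]
tool_rot: [0.692, 0.722, 0.0, -0.0]
ft_force: [-0.2, 3.9, -0.2]
grip_width: 0.0006
time: 28.75
position: [0.5128, 0.0958, 0.0596]
tool_rot: [0.692, 0.722, 0.001, -0.0]
ft_force: [0.4, 6.9, 0.1]
grip_width: 0.0001
[[107 111 117 126 138 141 131 130 143 140 107 169  71 125 169  70  60  74]
 [112 113 129 129 128 128 127 128 127 129  86 170  74  93 166 135 157 163]
 [118 116 136 136 135 135 135 134 135 135 103 168 107  97 167 114 159 164]
 [119 119 117 135 136 134 135 135 134 134 129 167 141  60 166 142 145 161]
 [113 113 112 132 131 132 133 133 132 131 137 167 143  52 165 155 155 162]]
R-B [[ 48  51  53  55  68  69  65  64  69  69  28 -10  -4   4 -10   5  31  32]
 [ 66  66  75  75  75  74  72  74  74  77  48 -11  -3   4 -13  36  59  48]
 [ 68  66  77  77  78  77  77  76  78  79  62 -13  -1   4 -12  23  60  45]
 [ 68  67  68  76  77  76  76  76  76  78  79 -13  -9   0 -11  18  54  56]
 [ 66  65  64  75  76  76  77  76  75  78  82 -12 -10  -3 -11  22  56  49]]
pos [0.5128 0.0958 0.0596] jaw 92.4 q6 -1.65 F [-0.1  6.5  0.3] w 0.0005 t 28.8 | turn -0.0 then shift [25.6  1.  -0.4]
```

Contact with the stop at 7 N; the stop moved at most about 0.1 mm. Back off, clear the view and check.

```bash
python3 -m pendant '[[[5,0,0],0],[[8,0,0],0],[[0,0,-40],0],[[0,0,-60],0],[[0,0,-40],0],[[30,-45,0],0],[[30,-50,0],0],[[0,0,0],0]]'
python3 -m pendant '[[[0,-20,0],0],[[0,0,0],0]]'
python3 - <<'E'
from h import *
o=robot.get_obs();print(o["position"],o["ft_force"],o["time"])
t=camera("top");s=camera("scene")
O=np.array([.541,-.0285]);Y=np.array([-.042,.999]);X=np.array([.999,.042])
x0,y0,x1,y1=265,170,345,205;p=t["pixels"][y0:y1,x0:x1];h=cv2.cvtColor(p,cv2.COLOR_BGR2HSV)
m=((h[...,0]<17)&(h[...,1]>135)&(h[...,2]>85)).astype(np.uint8)
cs=max(cv2.findContours(m,0,1)[0],key=cv2.contourArea);q=cv2.boxPoints(cv2.minAreaRect(cs))+[x0,y0]
w=np.array([cast(t,k,.057)[:2] for k in q]);f=np.c_[(w-O)@X,(w-O)@Y];print(f.round(4),f.mean(0))
g=t["pixels"][185:194,336:346].mean(2);print(g.astype(int))
r=g[4:7];d=np.clip(160-r[:,4:7],0,None);u=(d*np.arange(340,343)).sum()/d.sum();print("line col",u)
a=cast(t,(u,190),.051);b=cast(t,(341.0,201.5),.028);print("line-pointer",(a-b)[:2]@Y)
# offcut in tray, obstacles moved? compare with first scene picture
im=cv2.imread("pics/scene0.png")
for n,(x0,y0,x1,y1) in dict(oil=(243,230,268,262),wax=(312,158,332,184),chisel=(280,188,330,235)).items():
    T=im[y0:y1,x0:x1];r=cv2.matchTemplate(s["pixels"][y0-12:y1+12,x0-12:x1+12],T,cv2.TM_CCOEFF_NORMED);_,v,_,l=cv2.minMaxLoc(r);print(n,v,np.array(l)-12)
E
```

```text
time: 29.8
position: [0.4093, 0.1647, 0.1993]
tool_rot: [0.691, 0.723, -0.002, -0.002]
ft_force: [0.3, 0.0, 0.2]
grip_width: 0.0007
time: 30.05
position: [0.3942, 0.1627, 0.1996]
tool_rot: [0.692, 0.722, -0.0, -0.0]
ft_force: [-0.6, -0.2, 0.1]
grip_width: 0.0004
[0.39424582 0.16267228 0.19955829] [-0.56383337 -0.18724907  0.09098812] 30.05
[[-0.0089  0.113 ]
 [-0.0089 -0.0336]
 [-0.0362 -0.0333]
 [-0.0361  0.1128]] [-0.02253977  0.0397193 ]
[[ 84  83  54 168  71  84 165 111 123 138]
 [ 89  88  57 167  71  86 165 116 125 139]
 [ 89  88  60 167  71  87 165  96 124 140]
 [ 89  88  66 166 100  88 165  91 113 130]
 [ 88  88  80 165 138  55 164 124 113 130]
 [ 89  85  82 165 141  49 163 132 116 131]
 [ 87  86  88 165 141  50 163 137 122 136]
 [ 89  85  91 166 141  49 163 150 127 137]
 [ 35  33  34 170 172  89 140 132 123 135]]
line col 340.84795829713295
line-pointer -0.00013986405035980765
oil 0.9920952320098877 [0 0]
wax 0.8763094544410706 [0 0]
chisel 0.774000883102417 [0 0]
```

```bash
python3 -c "
from rig import order
print(order.hand_in())"
```

```text
the job is handed in; nothing more can be done
None
```

The fence is set up and the job is handed in, at about 30 s of the 72 s allowed. No verdict came back.

- **Offcut:** I gripped it in the trough and released it in the scrap tray. The picture taken right after release shows it lying inside. I did not look at it again before handing in.
- **Stop:** The interface cannot tilt the tool, so I pinched the paddle from above instead of the blue grip and slid the stop about 131 mm. The last check puts its line 0.1 mm from the pointer's line.
- **Blank:** With the jaws across the trough, the gripper's body had to stay above the guard. I let the blank drop about 37 mm into the trough, then pushed it along with closed fingers until it met the stop at about 7 N. The last top view has it in line with the fence, with its middle at fence x of −22.5 mm. The image gives about 77 mm from its middle to the stop face. Full contact would be 75 mm, and the limit is 79 mm.
- **Blank lying flat:** I judged this only from the size and position of its outline in the top view, because I had used all 12 pictures by then.
- **Oil can, wax jar and chisel:** Matching against the first picture shows no shift. The match was weaker for the jar (0.88) and the chisel (0.77), possibly because of the arm and its shadow.

The robot ended clear of everything. The largest contact force I saw in any reading was about 7 N.

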